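# Wake the film-night set in order

## Robot

A 6-joint arm with a two-finger parallel gripper is mounted at the origin on the work surface. World frame = base frame: x ahead of the robot, y to its left, z up, the work surface at z = 0. Lengths are in m, angles in degrees, forces in N, time in s.
With the tool pointing down it reaches from about 0.425 to 0.95 m from the base axis. Payload 3.5 kg.
Tool frame: the origin (TCP) lies midway between the tips of the shut fingers; the grasp point (between the pads) lies 19 mm behind it; z points along the fingers, y is the line along which they close (so a half turn about z gives the same grasp; the last joint's range is limited). The gripper opens to 85 mm and grips with 20 to 120 N. Pads are 22 mm wide; open, the fingers measure 114 mm over their backs; the gripper's body (76 mm by 85 mm) begins 54 mm behind the grasp point. The pads swing forward as they close: fully open they stand 13 mm farther back than shut.
Start: joints at [-78.954, 16.404, 90.338, -0, 73.258, -8.594], TCP at [0.227, -0.636, 0.231] pointing down, gripper open.
Joint ranges: [-158.93, 158.93], [-51.34, 127.21], [12.03, 142.37], [-87.48, 267.48], [13.55, 161.25], [-162.69, 162.69]. Speed limits (degrees/s): [159.86, 159.86, 180, 180, 180, 180].

## Interface

Orientations are given as [roll, pitch, yaw] about the fixed x, y, z axes, in that order (R = Rz(yaw) Ry(pitch) Rx(roll)).
In Python, from workcell import arm gives the robot as it stands. The module is installed in compiled form; this text tells all that it offers.
- The arm moves only by the tool drive_tool, never from a script. Its argument "increments" is one flat list of numbers, 7 for each row, row after row: the finger opening in m, from 0 to 0.0854, then the shift along the tool's x, y, z in m, then the turn, a rotation vector about the tool's x, y, z in degrees. A call has 1 to 10 rows; each row shifts and turns the commanded pose from where the row before left it, along the tool's axes as they then stand; what a row does not reach is not made up. A row lasts 1/12 s, in which the tool goes at most 41.7 mm and 7.16 degrees, less where a joint would pass 70% of its speed; a pose out of reach is approached as far as the arm can. A call is refused whole if a number of a shift passes 0.0417 or a number of a turn 7.16, either way. A call with a gripper value outside its range is refused whole. The fingers move at their own pace and stop on an object; the grip force is fixed at half the most. Time passes only in rows, so rows that do not move let the fingers close. It gives the time, the measured TCP pose, the force, the opening and the grip force at its end, in the units of the state.
- arm.state(): the state, without advancing time (a new reading comes with each control period).
- arm.snapshot(name): name is "scene" or "side" or "wrist"; returns a dict with "img" (384x512x3 uint8, red, green, blue), "K" (3x3 intrinsics, pixels), "dist" ([k1, k2, p1, p2, k3] as OpenCV has them; the pictures are not rectified), "camera_from_world" (4x4, takes a point from world to camera coordinates); the wrist camera has in their place "mount" (4x4, takes a point from camera to tool coordinates, whose origin is the TCP and whose axes are the flange's). Camera axes: x right, y down, z forward; pixel columns grow to the right and rows downward; lengths in m; the calibration is good to about 2 mm. A picture is of the moment at which its call begins: read the wrist's pose just before it. There is no depth.
- arm.job_done(): hands the job in; it is judged then, once.
Trained networks look in the newest picture that a camera, given by its name, has taken for a name from the list of things; names that differ only in an ending like _2 or _b are one class to them, and where a whole thing is asked for, a point or a joint stands for the part that bears it (a point fixed in the world has none). Each returns a list of dicts, best first, with "p" (0 to 1); they miss things now and then, are a little off and sometimes report something else, mostly with a low value. They report only what shows in the picture. A call takes as long as a camera call. They do not tell look-alikes from the thing itself.
- arm.look_for(camera, target): "bbox" ([left, top, width, height] in pixels, round what is visible of it).
- arm.tip_of(camera, target): "uv" ([column, row] in pixels: a listed point, or the origin of a listed thing).
The state is a dict: "clock": time; "q": joint angles; "joint_vel": joint speeds; "joint_torque": joint torques, N m; "position": TCP position; "tool_rot": TCP orientation; "contact_force": force on the tool from outside, world axes, zero at the start; "moment": the same for the moment, N m; "opening": finger opening in m; "gripper_force": force on a finger pad.
Only numpy, scipy, OpenCV 4.12 (cv2) and the standard library are available. Lean on these libraries where they do the work, as an engineer would, in place of code of your own. Each camera call takes 0.05 s, during which the arm holds its last target. There are 200 camera calls.

## Task

Switch on the film-night set in its start-up order: with the fingertips press the blue button on the grey media box, then the green button on the orange controller, and last the yellow button on the round speaker, each lightly, without ramming it, and well in so that it stays down. Do not press the controller's red button, do not pick anything up or push anything out of its place, and finish with the hand clear.

Things in the scene. Friction and masses are not known exactly. Their poses are not given: they have to be found in the camera images.
- media_box: Grey plastic media box, 110 (x) by 150 (y) by 38 mm high, 0.7 kg, loose on the bench on a rubber foot. Origin at the centre of its underside, z up. The blue button is on its top at x = -20, y = -45 mm in this frame; black vent slits are near the other end. Media box, controller and speaker stand side by side in any order.
- blue_button_top (a point): Centre of the top face of the blue button on the media box, 54 mm above the bench when out. A cylinder 26 mm across, standing 16 mm above the casing; pushed straight down it resists with about 2.5 N and stays at the depth where it is left. 5 mm deep switches it on, 7 to 9 mm is a good press; at 11 mm is a hard stop, and ramming it (over 30 N) is too hard.
- blue_button (a joint): Travel of the blue button in m: 0 = out, on from 0.005, hard stop at 0.011. No return spring: it stays where it is left.
- controller: Orange plastic controller (long hand-held remote), 180 (x) by 60 (y) by 24 mm high, 0.3 kg, lying loose and flat on the bench, turned any way. Origin at the centre of its underside. Green button at x = +55 mm, red button at x = -55 mm in its frame; a dark fixed disc lies between them.
- green_button_top (a point): Centre of the top face of the green button on the controller, 40 mm above the bench when out. A cylinder 26 mm across, standing 16 mm above the casing; pushed straight down it resists with about 2.5 N and stays at the depth where it is left. 5 mm deep switches it on, 7 to 9 mm is a good press; at 11 mm is a hard stop, and ramming it (over 30 N) is too hard.
- green_button (a joint): Travel of the green button in m: 0 = out, on from 0.005, hard stop at 0.011. No return spring: it stays where it is left.
- red_button_top (a point): Centre of the top face of the red button on the controller, the one to leave alone; same size and feel as the green one.
- red_button (a joint): Travel of the red button in m: 0 = out, on from 0.005, hard stop at 0.011. No return spring: it stays where it is left.
- speaker: Round grey speaker, 96 mm across and 60 mm high with a black top disc, 0.8 kg, loose on the bench. Origin at the centre of its underside.
- yellow_button_top (a point): Centre of the top face of the yellow button in the middle of the speaker's top, 76 mm above the bench when out. A cylinder 26 mm across, standing 16 mm above the casing; pushed straight down it resists with about 2.5 N and stays at the depth where it is left. 5 mm deep switches it on, 7 to 9 mm is a good press; at 11 mm is a hard stop, and ramming it (over 30 N) is too hard.
- yellow_button (a joint): Travel of the yellow button in m: 0 = out, on from 0.005, hard stop at 0.011. No return spring: it stays where it is left.
- coaster: Bamboo coaster, a loose disc 100 mm across, 8 mm thick, beyond the set; a tumbler stands on it. Origin at the centre of its underside.
- tumbler_a: Glass tumbler on the coaster, 74 mm across, 95 mm high, 0.22 kg. Origin at the centre of its underside, z up.
- tumbler_b: Glass tumbler on the bench beyond the set, 74 mm across, 95 mm high, 0.22 kg. Origin at the centre of its underside, z up.
- tin: Stainless tin with a dark twist cap, 76 mm across, 110 mm high, 0.3 kg, left of the set. Origin at the centre of its underside, z up.
- candle: White ceramic candle pot, 68 mm across, 60 mm high, 0.25 kg, beyond the set. Origin at the centre of its underside, z up.
Not all that is in view belongs to the job. Leave any turquoise look-alike of the candle alone.

How it is judged (in metres and radians):
On the way, in this order (a step that is already met when the one before it is completed fails the run):
1. the blue button on the media box is pressed in (value of joint blue_button above 0.005 m and value of joint each of green_button, yellow_button below 0.002 m), for 0.1 s.
2. then the green button on the controller is pressed in (value of joint each of green_button, blue_button above 0.005 m and value of joint yellow_button below 0.002 m), for 0.1 s.
3. last the yellow button on the speaker is pressed in (value of joint each of yellow_button, green_button, blue_button above 0.005 m), for 0.1 s.
At the end, for the whole second after the job is handed in: Blue, green and yellow buttons are in by over 5 mm, red by under 2 mm; media box, controller and speaker lie flat, at rest, within 30 mm of their starts; tumblers, coaster, tin and candle upright within 25 mm of theirs (all of step 3 and value of joint red_button below 0.002 m and distance of each of media_box, controller, speaker from where it was at the start of the episode below 0.03 m and angle between each of media_box, controller, speaker's own z axis and vertical below 0.1 rad and linear speed of each of media_box, controller, speaker below 0.02 m/s and distance of each of tumbler_a, tumbler_b, coaster, tin, candle from where it was at the start of the episode below 0.025 m and angle between each of tumbler_a, tumbler_b, coaster, tin, candle's own z axis and vertical below 0.2 rad); the robot touches nothing.
It fails at once if a button goes in (over 2 mm) before the one ahead of it in the order is in ((value of joint green_button above 0.002 m and not (value of joint blue_button above 0.005 m)) or (value of joint yellow_button above 0.002 m and not (value of joint green_button above 0.005 m))).
It fails at once if the red button is pressed (over 2 mm) (value of joint red_button above 0.002 m).
It fails at once if media box, controller or speaker is pressed hard (over 30 N) (contact force between any of the fingers, the arm and media_box above 30 N or contact force between any of the fingers, the arm and controller above 30 N or contact force between any of the fingers, the arm and speaker above 30 N).
It fails at once if media box, controller or speaker is lifted more than 12 mm, tipped or pushed more than 30 mm (height (world z) of any of media_box, controller, speaker above 0.012 m or angle between any of media_box, controller, speaker's own z axis and vertical above 0.25 rad or distance of any of media_box, controller, speaker from where it was at the start of the episode above 0.03 m).
It fails at once if a tumbler, the coaster, the tin or the candle is moved more than 25 mm, lifted or tipped (distance of any of tumbler_a, tumbler_b, coaster, tin, candle from where it was at the start of the episode above 0.025 m or angle between any of tumbler_a, tumbler_b, coaster, tin, candle's own z axis and vertical above 0.3 rad).
It also fails if it takes over 54 s, if anything falls off the work surface, if the arm or the gripper's body presses on something with over 40 N, if the wrist force passes 120 N, or if a joint passes its speed limit or range.

## Working session

There is one attempt and no reset: what is moved stays moved. The work goes in short steps, Python scripts to look and compute and a tool call to move; the robot and the scene stay as the last step left them, time stands still between calls to the robot, and variables do not carry over. Pictures are saved under pics/ and viewed, at most 10 in all, crops included, and the job is handed in when it is done.

Besides the shell and the picture viewer there is one more tool, called after "Call:" as name(argument=value, ...) on one line, values as JSON. drive_tool: Moves the arm, as the interface text tells. Its arguments: {"type":"object","properties":{"increments":{"type":"array"}},"required":["increments"]}

```bash
mkdir -p pics
cat > h.py <<'E'
import numpy as np, cv2
from workcell import arm
from scipy.spatial.transform import Rotation as R
def ray(s,uv):
    K=np.array(s["K"]);p=cv2.undistortPoints(np.array([[uv]],float),K,np.array(s["dist"],float))[0,0]
    T=np.array(s["camera_from_world"]);Rm=T[:3,:3];c=-Rm.T@T[:3,3];return c,Rm.T@np.array([p[0],p[1],1.])
def atz(s,uv,z):
    c,d=ray(s,uv);return c+d*(z-c[2])/d[2]
Z=dict(blue_button_top=.054,green_button_top=.040,red_button_top=.040,yellow_button_top=.076)
E
python3 - <<'E'
from h import *
print(arm.state()['tool_rot'],arm.state()['position'])
for n in("scene","side"):
    s=arm.snapshot(n);cv2.imwrite(f"pics/{n}0.png",cv2.resize(s["img"][:,:,::-1],(768,576),interpolation=cv2.INTER_CUBIC))
    print(n,np.linalg.inv(s["camera_from_world"])[:3,3].round(3))
    for k,z in Z.items():
        for d in arm.tip_of(n,k)[:2]: print(k,d["p"],np.round(d["uv"],1),atz(s,d["uv"],z).round(4))
    for k in("media_box","controller","speaker","tin","candle","tumbler_a","coaster"):
        for d in arm.tip_of(n,k)[:2]: print(k,d["p"],np.round(d["uv"],1),atz(s,d["uv"],0).round(3))
E
```

```text
[-1.79867602e+02 -1.98866860e-02  1.96452204e+01] [ 0.22680551 -0.63505569  0.22992969]
scene [ 1.241 -0.006  0.818]
blue_button_top 0.37 [211.3 153.8] [ 0.4502 -0.0634  0.054 ]
green_button_top 0.44 [125.4 186.7] [ 0.5555 -0.3156  0.04  ]
red_button_top 0.38 [154.2 174.4] [ 0.5124 -0.2363  0.04  ]
yellow_button_top 0.61 [310.  142.6] [0.4431 0.2472 0.076 ]
media_box 0.58 [223.8 168.7] [ 0.465 -0.028  0.   ]
media_box 0.2 [145.2 191. ] [ 0.542 -0.269  0.   ]
controller 0.73 [142.2 185. ] [ 0.517 -0.281  0.   ]
speaker 0.93 [304.3 161.9] [0.453 0.237 0.   ]
tin 0.93 [384.6 182.2] [0.558 0.477 0.   ]
tin 0.34 [210.9 154.8] [ 0.399 -0.069  0.   ]
candle 0.74 [253.9 223.5] [0.685 0.051 0.   ]
candle 0.73 [240.  255.6] [0.784 0.006 0.   ]
tumbler_a 0.79 [154.9 251.4] [ 0.755 -0.22   0.   ]
tumbler_a 0.78 [307.8 233.2] [0.728 0.199 0.   ]
coaster 0.98 [306.  236.1] [0.737 0.192 0.   ]
side [ 0.57  -0.841  0.614]
blue_button_top 0.63 [209.5 171.2] [0.4509 0.2992 0.054 ]
blue_button_top 0.49 [196.9 238.5] [ 0.4439 -0.0696  0.054 ]
green_button_top 0.7 [241.1 320.2] [ 0.5493 -0.32    0.04  ]
red_button_top 0.44 [221.7 285.4] [ 0.5089 -0.2223  0.04  ]
yellow_button_top 0.52 [209.7 174.6] [0.4578 0.2306 0.076 ]
yellow_button_top 0.23 [339.5 290.2] [ 0.7419 -0.2901  0.076 ]
media_box 0.95 [208.9 247.1] [ 0.466 -0.035  0.   ]
media_box 0.24 [300.6 194.8] [0.74  0.214 0.   ]
controller 0.67 [229.9 317.1] [ 0.525 -0.274  0.   ]
controller 0.29 [195.4 237.2] [0.427 0.011 0.   ]
speaker 0.65 [207.3 192.2] [0.442 0.256 0.   ]
tin 0.94 [240.6 161.3] [0.551 0.483 0.   ]
candle 0.93 [336.1 259.6] [ 0.782 -0.108  0.   ]
candle 0.75 [285.5 223.4] [0.675 0.058 0.   ]
tumbler_a 0.65 [295.2 194. ] [0.723 0.221 0.   ]
tumbler_a 0.59 [339.1 290.5] [ 0.765 -0.213  0.   ]
coaster 0.72 [298.6 193.1] [0.735 0.226 0.   ]
```

View pics/scene0.png

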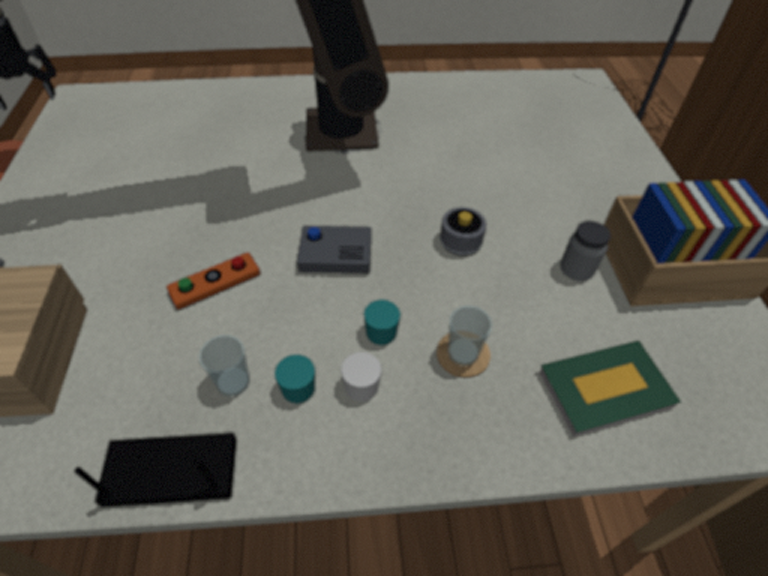

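View pics/side0.png

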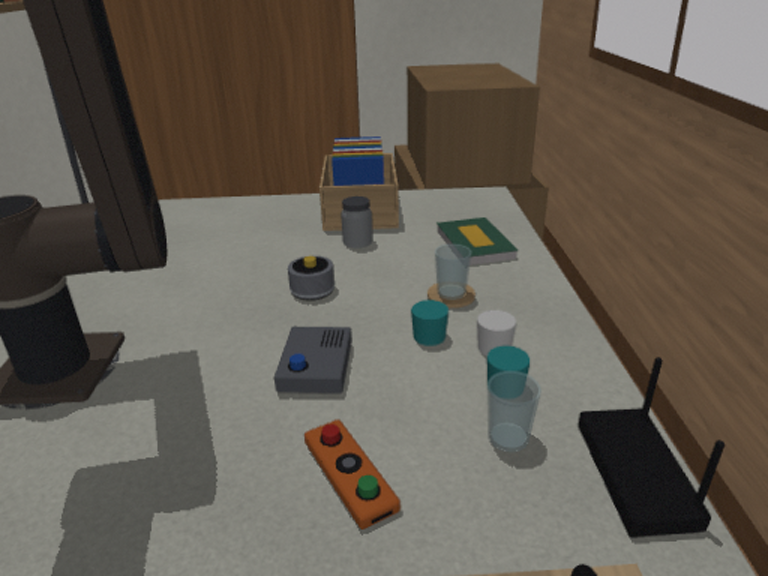

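The scene view has the blue button at (313,233), green at (185,285), red at (238,264) and yellow at (465,217), all in 1.5x pixels. In the side view blue is at (298,362), green (368,486), red (331,433) and yellow (310,261). The network's side "blue" at (0.45, 0.30) is actually the yellow button, so I reject it. Next I refine with colour blobs matched to a projected cylinder.

```bash
cat >> h.py <<'E'
from scipy.optimize import least_squares
def cyl(s,x,y,z,h=.016,r=.013):
    a=np.linspace(0,2*np.pi,40);P=np.array([[x+r*np.cos(t),y+r*np.sin(t),zz] for zz in(z,z-h) for t in a])
    T=np.array(s["camera_from_world"]);uv,_=cv2.projectPoints(P,cv2.Rodrigues(T[:3,:3])[0],T[:3,3],np.array(s["K"]),np.array(s["dist"],float))
    m=cv2.moments(cv2.convexHull(uv.astype(np.float32)));return np.array([m["m10"]/m["m00"],m["m01"]/m["m00"]]),m["m00"]
HUE=dict(blue_button_top=(105,130),green_button_top=(45,85),red_button_top=(172,183),yellow_button_top=(20,34))
def blob(img,uv,k,w=14):
    hsv=cv2.cvtColor(img,cv2.COLOR_RGB2HSV);lo,hi=HUE[k];h=hsv[...,0].astype(int);h=np.where((h<5)&(hi>179),h+180,h)
    m=((h>=lo)&(h<=hi)&(hsv[...,1]>130)&(hsv[...,2]>50)).astype(np.uint8);q=np.zeros_like(m);u,v=map(int,uv);q[v-w:v+w,u-w:u+w]=1
    n,l,st,c=cv2.connectedComponentsWithStats(m*q)
    i=1+np.argmax(st[1:,4]);return c[i],st[i,4]
def measure(guess,names=("scene","side")):
    S={n:arm.snapshot(n) for n in names};out={}
    for k in Z:
        b={n:blob(S[n]["img"],guess[n][k],k) for n in S}
        f=lambda p,ns:np.concatenate([cyl(S[n],*p,Z[k])[0]-b[n][0] for n in ns])
        x0=atz(S[names[0]],b[names[0]][0],Z[k])[:2]
        each={n:least_squares(f,x0,args=([n],),x_scale=.01,diff_step=1e-3).x.round(4) for n in S}
        out[k]=least_squares(f,x0,args=(list(S),),x_scale=.01,diff_step=1e-3).x
        print(k,{n:(b[n][0].round(1).tolist(),int(b[n][1]),round(cyl(S[n],*out[k],Z[k])[1])) for n in S},each,out[k].round(4))
    return out
G=dict(scene=dict(blue_button_top=(209,155),green_button_top=(123,190),red_button_top=(159,176),yellow_button_top=(310,145)),
 side=dict(blue_button_top=(199,241),green_button_top=(245,325),red_button_top=(221,289),yellow_button_top=(207,174)))
E
python3 - <<'E'
from h import *
o=measure(G)
print(np.linalg.norm(o['green_button_top']-o['red_button_top']))
s=arm.state();r=R.from_euler('xyz',s['tool_rot'],degrees=True)
for k in o: print(k,(r.inv().apply(np.r_[o[k],.15]-s['position'])*1000).round(1))
E
```

```text
blue_button_top {'scene': ([208.9, 155.2], 53, 68), 'side': ([197.8, 241.0], 101, 110)} {'scene': array([ 0.4476, -0.0715]), 'side': array([ 0.4452, -0.0689])} [ 0.4459 -0.0706]
green_button_top {'scene': ([122.9, 189.2], 38, 82), 'side': ([244.7, 324.1], 159, 193)} {'scene': array([ 0.5577, -0.3246]), 'side': array([ 0.5558, -0.3227])} [ 0.5563 -0.3236]
red_button_top {'scene': ([158.2, 174.9], 50, 75), 'side': ([220.1, 289.2], 132, 152)} {'scene': array([ 0.5079, -0.2263]), 'side': array([ 0.5052, -0.225 ])} [ 0.5058 -0.2258]
yellow_button_top {'scene': ([309.7, 144.9], 75, 68), 'side': ([206.3, 174.2], 58, 62)} {'scene': array([0.4449, 0.247 ]), 'side': array([0.4451, 0.2501])} [0.4451 0.2475]
0.11005790174822074
blue_button_top [ 396.2 -458.6   81.3]
green_button_top [ 415.1 -183.2   81.3]
red_button_top [ 400.4 -292.3   81.3]
yellow_button_top [ 502.4 -758.5   81.3]
```

Call:
drive_tool(increments=[0,0.0198,-0.0229,0,0,0,0,0,0.0198,-0.0229,0,0,0,0,0,0.0198,-0.0229,0,0,0,0,0,0.0198,-0.0229,0,0,0,0,0,0.0198,-0.0229,0,0,0,0,0,0.0198,-0.0229,0,0,0,0,0,0.0198,-0.0229,0,0,0,0,0,0.0198,-0.0229,0,0,0,0,0,0.0198,-0.0229,0,0,0,0,0,0.0198,-0.0229,0,0,0,0])

```text
clock: 2.13
position: [0.3367, -0.3521, 0.2315]
tool_rot: [180.0, -0.0, 19.6]
contact_force: [-0.4, 0.1, 0.5]
opening: -0.0
gripper_force: 0.0
```

Call:
drive_tool(increments=[0,0.0198,-0.0229,0,0,0,0,0,0.0198,-0.0229,0,0,0,0,0,0.0198,-0.0229,0,0,0,0,0,0.0198,-0.0229,0,0,0,0,0,0.0198,-0.0229,0,0,0,0,0,0.0198,-0.0229,0,0,0,0,0,0.0198,-0.0229,0,0,0,0,0,0.0198,-0.0229,0,0,0,0,0,0.0198,-0.0229,0,0,0,0,0,0.0198,-0.0229,0,0,0,0])

```text
clock: 2.97
position: [0.4463, -0.0698, 0.2317]
tool_rot: [180.0, -0.0, 19.6]
contact_force: [1.2, -0.5, 0.2]
opening: 0.0002
gripper_force: 0.0
```

```bash
cat >> h.py <<'E'
T=dict(b=(.4459,-.0706,.054),g=(.5563,-.3236,.040),y=(.4451,.2475,.076))
def rel(k):
    s=arm.state();r=R.from_euler('xyz',s['tool_rot'],degrees=True)
    print(s['clock'],np.round(s['position'],4),np.round(s['tool_rot'],2),s['contact_force'],round(s['opening'],4));print(k,'tool mm to top',(r.inv().apply(np.array(T[k])-s['position'])*1000).round(1))
E
python3 - <<'E'
from h import *
rel('b')
s=arm.snapshot('wrist');cv2.imwrite('pics/w1.png',s['img'][:,:,::-1])
st=arm.state();r=R.from_euler('xyz',st['tool_rot'],degrees=True)
W=np.eye(4);W[:3,:3]=r.as_matrix();W[:3,3]=st['position']
s['camera_from_world']=np.linalg.inv(W@np.array(s['mount']))
for t in arm.tip_of('wrist','blue_button_top'): print(t['p'],t['uv'],atz(s,t['uv'],.054))
print(cyl(s,*T['b'])[0])
E
```

```text
2.9667 [ 0.4463 -0.0698  0.2317] [ 1.7996e+02 -5.0000e-02  1.9640e+01] [ 1.16104    -0.49684072  0.18255203] 0.0002
b tool mm to top [ -0.8   0.5 177.7]
0.93 [264.1, 169.1] [ 0.45092113 -0.06777457  0.054     ]
0.2 [399.8, 169.1] [ 0.50465033 -0.21664147  0.054     ]
[264.8554788  172.72111118]
```

View pics/w1.png

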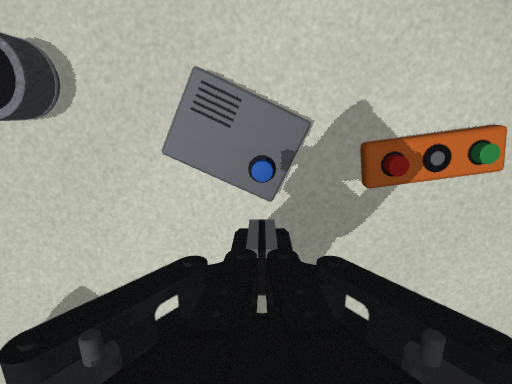

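The wrist view shows the blue button at (262,169) on the grey box with the slits at the far end, 4 px from the prediction, so I press there. I descend to just above it first.

Call:
drive_tool(increments=[0,0.001,0,0.02,0,0,0,0,0,0,0.03,0,0,0,0,0,0,0.03,0,0,0,0,0,0,0.03,0,0,0,0,0,0,0.03,0,0,0,0,0,0,0.02,0,0,0,0,0,0,0.01,0,0,0,0,0,0,0,0,0,0,0,0,0,0,0,0,0])

```text
clock: 3.82
position: [0.4472, -0.0714, 0.0618]
tool_rot: [180.0, -0.0, 19.6]
contact_force: [0.1, 0.1, 0.4]
opening: 0.0002
gripper_force: 0.0
```

Call:
drive_tool(increments=[0,0,0,0.002,0,0,0,0,0,0,0.002,0,0,0,0,0,0,0.002,0,0,0,0,0,0,0.002,0,0,0,0,0,0,0.002,0,0,0,0,0,0,0.002,0,0,0,0,0,0,0,0,0,0])

```text
clock: 4.4
position: [0.4474, -0.0711, 0.0495]
tool_rot: [179.9, -0.1, 19.6]
contact_force: [0.7, -0.1, 1.5]
opening: 0.0002
gripper_force: 0.8
```

Call:
drive_tool(increments=[0,0,0,0.002,0,0,0,0,0,0,0.002,0,0,0,0,0,0,0,0,0,0,0,0,0,0,0,0,0])

```text
clock: 4.73
position: [0.447, -0.071, 0.0452]
tool_rot: [180.0, -0.0, 19.6]
contact_force: [1.1, -0.0, 0.9]
opening: -0.0002
gripper_force: 0.7
```

Call:
drive_tool(increments=[0,0,0,-0.005,0,0,0,0,0,0,-0.025,0,0,0,0,0,0,-0.04,0,0,0,0,0,0,-0.04,0,0,0,0,0,0,0,0,0,0])

```text
clock: 5.15
position: [0.4511, -0.0725, 0.1636]
tool_rot: [179.5, -0.6, 19.7]
contact_force: [1.4, -0.1, 0.3]
opening: 0.0001
gripper_force: 0.0
```

Call:
drive_tool(increments=[0,0.0018,0.0275,0,0,0,0,0,0.0018,0.0275,0,0,0,0,0,0.0018,0.0275,0,0,0,0,0,0.0018,0.0275,0,0,0,0,0,0.0018,0.0275,0,0,0,0,0,0.0018,0.0275,0,0,0,0,0,0.0018,0.0275,0,0,0,0,0,0.0018,0.0275,0,0,0,0,0,0.0018,0.0275,0,0,0,0,0,0.0018,0.0275,0,0,0,0])

```text
clock: 5.98
position: [0.556, -0.3246, 0.1544]
tool_rot: [-179.9, 0.1, 19.6]
contact_force: [0.6, 0.2, 0.2]
opening: -0.0
gripper_force: 0.0
```

Run:
```python
from h import *
rel('g')
s=arm.snapshot('wrist')
st=arm.state();r=R.from_euler('xyz',st['tool_rot'],degrees=True)
W=np.eye(4);W[:3,:3]=r.as_matrix();W[:3,3]=st['position']
s['camera_from_world']=np.linalg.inv(W@np.array(s['mount']))
for t in arm.tip_of('wrist','green_button_top'): print(t['p'],t['uv'],atz(s,t['uv'],.040))
s=arm.snapshot('side');cv2.imwrite('pics/s2.png',cv2.resize(s['img'][200:360,150:310,::-1],(640,640))[:600])
print(blob(s['img'],G['side']['blue_button_top'],'blue_button_top'))
for d in (0,.005,.009): print(d,cyl(s,.4459,-.0706,.054-d,.016-d))
```

```text
5.9833 [ 0.556  -0.3246  0.1544] [-1.7989e+02  6.0000e-02  1.9630e+01] [0.57722309 0.16579172 0.15338076] -0.0
g tool mm to top [  0.7  -0.7 114.4]
0.64 [260.8, 183.8] [ 0.55795413 -0.32934403  0.04      ]
0.55 [147.7, 196.7] [ 0.50978037 -0.23114932  0.04      ]
(array([198.13888889, 242.5       ]), np.int32(72))
0 (array([198.01757396, 241.37815003]), 109.65498926118016)
0.005 (array([198.11802442, 242.20651521]), 91.73176565777976)
0.009 (array([198.19792453, 242.86551916]), 77.49383875145577)
```

View pics/s2.png

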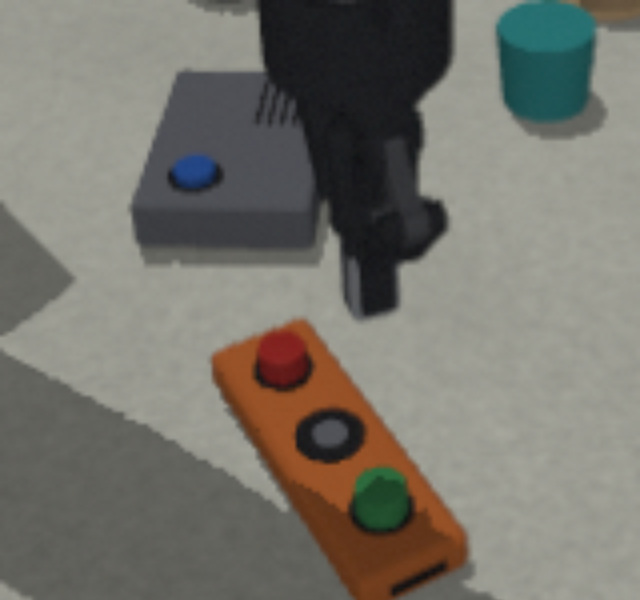

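Blue now stands low at (195,172) in the crop: its visible area fell to 0.71, which fits about 9 mm in. Red at (282,360) and green at (382,498) are still out, and the tips hang above the green one. Next is green.

Call:
drive_tool(increments=[0,0,0,0.015,0,0,0,0,0,0,0.025,0,0,0,0,0,0,0.025,0,0,0,0,0,0,0.02,0,0,0,0,0,0,0.015,0,0,0,0,0,0,0.005,0,0,0,0,0,0,0,0,0,0,0,0,0,0,0,0,0])

```text
clock: 6.8
position: [0.5566, -0.3237, 0.0511]
tool_rot: [180.0, -0.0, 19.7]
contact_force: [0.0, -0.4, 0.7]
opening: -0.0002
gripper_force: 0.0
```

Call:
drive_tool(increments=[0,0,0,0.002,0,0,0,0,0,0,0.002,0,0,0,0,0,0,0.002,0,0,0,0,0,0,0.002,0,0,0,0,0,0,0.002,0,0,0,0,0,0,0.002,0,0,0,0,0,0,0.002,0,0,0,0,0,0,0,0,0,0])

```text
clock: 7.47
position: [0.5564, -0.324, 0.0363]
tool_rot: [180.0, -0.0, 19.6]
contact_force: [-0.2, -0.5, 1.6]
opening: 0.0002
gripper_force: 0.5
```

Call:
drive_tool(increments=[0,0,0,0.002,0,0,0,0,0,0,0.0025,0,0,0,0,0,0,0,0,0,0,0,0,0,0,0,0,0])

```text
clock: 7.8
position: [0.5563, -0.3239, 0.0315]
tool_rot: [180.0, -0.0, 19.6]
contact_force: [0.0, -0.4, 0.2]
opening: 0.0
gripper_force: 0.5
```

Call:
drive_tool(increments=[0,0,0,-0.005,0,0,0,0,0,0,-0.025,0,0,0,0,0,0,-0.04,0,0,0,0,0,0,-0.04,0,0,0,0,0,0,-0.02,0,0,0,0,0,0,0,0,0,0])

```text
clock: 8.3
position: [0.5593, -0.3261, 0.1697]
tool_rot: [179.4, -0.4, 19.7]
contact_force: [0.8, -0.4, 1.2]
opening: -0.0001
gripper_force: 0.0
```

Call:
drive_tool(increments=[0,0.0044,-0.0288,0,0,0,0,0,0.0044,-0.0288,0,0,0,0,0,0.0044,-0.0288,0,0,0,0,0,0.0044,-0.0288,0,0,0,0,0,0.0044,-0.0288,0,0,0,0,0,0.0044,-0.0288,0,0,0,0,0,0.0044,-0.0288,0,0,0,0,0,0.0044,-0.0288,0,0,0,0,0,0.0044,-0.0288,0,0,0,0,0,0.0044,-0.0288,0,0,0,0])

```text
clock: 9.13
position: [0.4996, -0.0363, 0.1607]
tool_rot: [-179.9, 0.1, 19.6]
contact_force: [-0.3, 0.2, -0.5]
opening: -0.0001
gripper_force: 0.0
```

Call:
drive_tool(increments=[0,0.0044,-0.0288,0,0,0,0,0,0.0044,-0.0288,0,0,0,0,0,0.0044,-0.0288,0,0,0,0,0,0.0044,-0.0288,0,0,0,0,0,0.0044,-0.0288,0,0,0,0,0,0.0044,-0.0288,0,0,0,0,0,0.0044,-0.0288,0,0,0,0,0,0.0044,-0.0288,0,0,0,0,0,0.0044,-0.0288,0,0,0,0,0,0.0044,-0.0288,0,0,0,0])

```text
clock: 9.97
position: [0.4442, 0.2494, 0.1608]
tool_rot: [-180.0, 0.1, 19.6]
contact_force: [0.8, -0.3, 0.8]
opening: -0.0001
gripper_force: 0.0
```

Run:
```python
from h import *
rel('y')
s=arm.snapshot('wrist')
st=arm.state();r=R.from_euler('xyz',st['tool_rot'],degrees=True)
W=np.eye(4);W[:3,:3]=r.as_matrix();W[:3,3]=st['position']
s['camera_from_world']=np.linalg.inv(W@np.array(s['mount']))
for t in arm.tip_of('wrist','yellow_button_top'): print(t['p'],t['uv'],atz(s,t['uv'],.076))
s=arm.snapshot('side');cv2.imwrite('pics/s3.png',cv2.resize(s['img'][140:360,120:320,::-1],(545,600)))
print(blob(s['img'],G['side']['green_button_top'],'green_button_top'),blob(s['img'],G['side']['red_button_top'],'red_button_top'))
for d in (0,.005,.009): print(d,cyl(s,.5563,-.3236,.040-d,.016-d))
```

```text
9.9667 [0.4442 0.2494 0.1608] [-1.800e+02  1.000e-01  1.964e+01] [ 0.77785087 -0.29044875  0.79933265] -0.0001
y tool mm to top [ 0.3  2.1 84.8]
0.7 [263.1, 192.1] [0.44442745 0.25203565 0.076     ]
(array([244.85714286, 325.62698413]), np.int32(126)) (array([220.16030534, 289.28244275]), np.int32(131))
0 (array([244.95314537, 324.47349629]), 192.76800756901503)
0.005 (array([245.00422597, 325.39308882]), 167.5586089398712)
0.009 (array([245.04479837, 326.1232264 ]), 147.58150108181871)
```

View pics/s3.png

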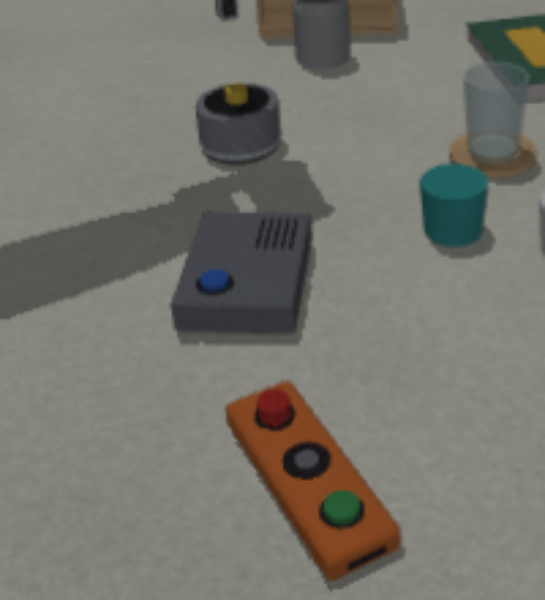

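Green at (341,508) is down, with area ratio 0.79 meaning about 8 mm, while red at (273,407) is unchanged and yellow at (235,95) is still out. The wrist estimate for yellow agrees within 3 mm. I press yellow.

Call:
drive_tool(increments=[0,0,0,0.015,0,0,0,0,0,0,0.025,0,0,0,0,0,0,0.02,0,0,0,0,0,0,0.01,0,0,0,0,0,0,0.005,0,0,0,0,0,0,0,0,0,0,0,0,0,0,0,0,0])

```text
clock: 10.7
position: [0.4461, 0.248, 0.0874]
tool_rot: [180.0, -0.0, 19.6]
contact_force: [-0.0, -0.2, -0.4]
opening: -0.0
gripper_force: 0.0
```

Call:
drive_tool(increments=[0,0,0,0.002,0,0,0,0,0,0,0.002,0,0,0,0,0,0,0.002,0,0,0,0,0,0,0.002,0,0,0,0,0,0,0.002,0,0,0,0,0,0,0.002,0,0,0,0,0,0,0.002,0,0,0,0,0,0,0,0,0,0])

```text
clock: 11.37
position: [0.4456, 0.2482, 0.0727]
tool_rot: [-180.0, -0.0, 19.6]
contact_force: [0.2, 0.4, 1.1]
opening: 0.0002
gripper_force: 0.3
```

Call:
drive_tool(increments=[0,0,0,0.002,0,0,0,0,0,0,0.0025,0,0,0,0,0,0,0,0,0,0,0,0,0,0,0,0,0])

```text
clock: 11.7
position: [0.4455, 0.2482, 0.068]
tool_rot: [180.0, -0.0, 19.6]
contact_force: [0.2, -0.7, -0.1]
opening: 0.0
gripper_force: 0.3
```

Call:
drive_tool(increments=[0,0,0,0,0,0,0,0,0,0,-0.005,0,0,0,0,0,0,-0.025,0,0,0,0,0,0,-0.04,0,0,0,0,0,0,-0.04,0,0,0,0,0,0,-0.02,0,0,0,0,0,0,0,0,0,0,0,0,0,0,0,0,0])

```text
clock: 12.37
position: [0.4463, 0.2485, 0.2002]
tool_rot: [180.0, -0.2, 19.6]
contact_force: [-0.1, 0.8, -0.7]
opening: 0.0002
gripper_force: 0.0
```

Run:
```python
from h import *
s=arm.snapshot('side');cv2.imwrite('pics/s4.png',cv2.resize(s['img'][140:360,120:320,::-1],(545,600)))
for k in Z: print(k,blob(s['img'],G['side'][k],k))
for d in (0,.005,.009): print(d,cyl(s,.4451,.2475,.076-d,.016-d))
```

```text
blue_button_top (array([198.07042254, 242.47887324]), np.int32(71))
green_button_top (array([244.85714286, 325.62698413]), np.int32(126))
red_button_top (array([220.28125  , 289.3515625]), np.int32(128))
yellow_button_top (array([206.26086957, 174.95652174]), np.int32(46))
0 (array([206.21181458, 174.61913018]), 62.201067804940976)
0.005 (array([206.28032972, 175.33142682]), 50.268493988667615)
0.009 (array([206.33505214, 175.89889369]), 40.77254064276349)
```

View pics/s4.png

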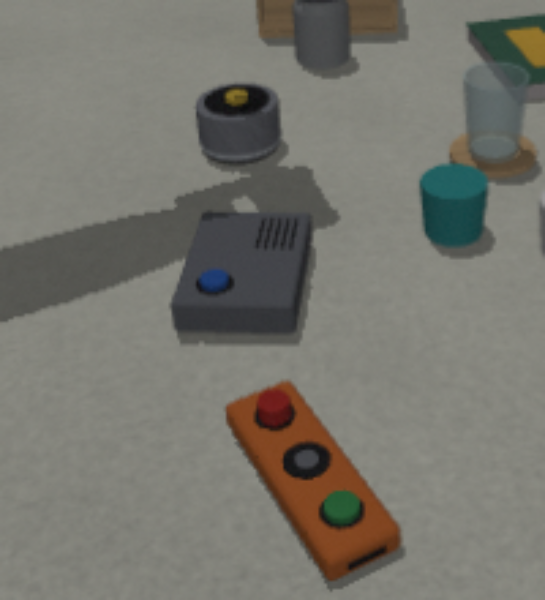

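Yellow at (236,97) is down, but the blob only suggests 5–8 mm, so the margin is unclear. I repeat the press gently, 1 mm deeper.

Call:
drive_tool(increments=[0,0,0,0.02,0,0,0,0,0,0,0.035,0,0,0,0,0,0,0.035,0,0,0,0,0,0,0.02,0,0,0,0,0,0,0.008,0,0,0,0,0,0,0,0,0,0,0,0,0,0,0,0,0])

```text
clock: 13.0
position: [0.4452, 0.2481, 0.0798]
tool_rot: [-180.0, 0.1, 19.6]
contact_force: [-0.5, -0.4, 0.9]
opening: 0.0001
gripper_force: 0.0
```

Call:
drive_tool(increments=[0,0,0,0.003,0,0,0,0,0,0,0.002,0,0,0,0,0,0,0.002,0,0,0,0,0,0,0.002,0,0,0,0,0,0,0.002,0,0,0,0,0,0,0.002,0,0,0,0,0,0,0,0,0,0,0,0,0,0,0,0,0])

```text
clock: 13.67
position: [0.4455, 0.2482, 0.0673]
tool_rot: [-180.0, 0.0, 19.6]
contact_force: [0.2, 0.5, 0.2]
opening: 0.0001
gripper_force: 0.0
```

Call:
drive_tool(increments=[0,0,0,0.0005,0,0,0,0,0,0,0.0005,0,0,0,0,0,0,0,0,0,0,0,0,0,0,0,0,0])

```text
clock: 14.0
position: [0.4455, 0.2482, 0.0665]
tool_rot: [-180.0, 0.0, 19.6]
contact_force: [-1.2, 0.2, 2.9]
opening: -0.0002
gripper_force: 1.2
```

Contact is felt at about 9.5 mm depth, so I lift clear.

Call:
drive_tool(increments=[0,0,0,-0.005,0,0,0,0,0,0,-0.025,0,0,0,0,0,0,-0.04,0,0,0,0,0,0,-0.04,0,0,0,0,0,0,-0.02,0,0,0,0,0,0,0,0,0,0,0,0,0,0,0,0,0,0,0,0,0,0,0,0])

```text
clock: 14.67
position: [0.4448, 0.248, 0.1952]
tool_rot: [-180.0, 0.1, 19.6]
contact_force: [1.0, -1.0, -1.0]
opening: -0.0003
gripper_force: 0.0
```

Run:
```python
from h import *
s=arm.snapshot('side')
for k in Z: print(k,blob(s['img'],G['side'][k],k))
print(arm.job_done())
```

```text
blue_button_top (array([198.07042254, 242.47887324]), np.int32(71))
green_button_top (array([244.88188976, 325.66929134]), np.int32(127))
red_button_top (array([220.16030534, 289.28244275]), np.int32(131))
yellow_button_top (array([206.26829268, 175.26829268]), np.int32(41))
the job is handed in; nothing more can be done
None
```

I pressed blue, green and yellow in that order, each about 8–9.5 mm in by the tool height. Red stayed out, the hand is clear, and the job is handed in at about 15 s of the 54 s; no verdict came back.

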